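# Proof-pull a tube rack's handle on the bench pull tester

### The job

Proof-test the tube rack's wire handle on the bench pull tester: draw the sprung draw bar down the slope by its upright grip plate until its pointer stands level with the marker clip on the rule, without pulling well past it, and keep it there for two seconds. Then ease the draw bar fully home without letting it snap back, and press the catch lever down flat to lock it. Leave the marker clip and the other things on the bench as they are.

Things in the scene. Friction and masses are not known exactly. Their poses are not given: they have to be found in the camera images.
- tester: bench pull tester, bolted down: grey steel frame, 400 x 130 mm foot. Origin on the bench, mid front end of the foot (under the bed's low end); x along the foot to the high end, z up. Its 130 mm wide bed rises along x at 30 degrees; at the high end a small tube rack is held, its wire handle hooked to the gauge's rod. The head block spans the bed 222-250 mm up the slope, 58 mm wide, 62 mm high.
- bed (a point): middle of the lower edge of the bed's upper face, 10 mm in from the tester's origin and 45 mm above the bench; bed 440 mm long. Its axes are the 'bed axes' used below: x up the slope, y to the left looking up the slope, z square to the bed (30 degrees off vertical).
- drawbar (a joint): how far the sprung draw bar is pulled down the slope, m: 0 = fully home, where it starts; 0.066 = end of travel. Spring 200 N/m: holding it takes about 2 N at 0 and 12 N at 0.050; let go, it snaps back home. With the catch down it moves 3 mm at most.
- grip (a point): inside the draw bar's upright grip plate: black, square to the bed, 14 mm thick along the slope, 56 mm wide; its top is 18 mm above this point along bed z, its foot (saddle top) 28 mm below. Free for 48 mm up the slope from the plate, then barrel (tops 48 to 51 mm off the bed) and raised catch lever; free down the slope. Bed surface 44 mm below. Bed axes.
- pointer (a point): tip of the draw bar's thin steel pointer, which runs over the aluminium rule (a line every 10 mm) on the left of the bed and moves with the draw bar. Bed axes.
- marker (a point): index of the marker clip: black, 10 mm long, 20 mm high, astride the rule's outer edge 30 to 55 mm down the slope from the pointer's home; differs each time, held by 4 N friction. Bed axes: the pointer is level with it when their places along bed x agree, so the travel needed is pointer x (at home) less marker x.
- catch (a joint): angle of the catch lever, rad: 0 = flat along the barrel, its nose between the barrel's two collars (draw bar locked; do it with the draw bar home); starts raised at 0.6 to 0.9. Stays where left; about 2 N at its middle swings it down.
- catch_pivot (a point): pivot of the catch lever, in the head block 240 mm up the slope, 56 mm off the bed, mid bed. The lever, a dark steel strip 14 mm wide, 83 mm long, runs from here down the slope; raising lifts its free end. Axes: the lever's own: x from free end to pivot, z out of its upper face, which lies 6 mm (at the thumb pad 8 mm) beyond the pivot.
- catch_pad (a point): middle of the upper face of the thumb pad (20 x 22 mm) at the catch lever's free end, 73 mm from the pivot. Axes: the lever's own.
- reagent: bystander: closed amber glass bottle, 64 mm across, 150 mm tall, upright; origin mid underside
- beaker: bystander: empty glass beaker, 70 mm across, 90 mm tall, upright; origin mid underside
- spare_rack: bystander: a second stainless tube rack, upright, 62 x 86 x 62 mm, its wire handle up to 112 mm; origin mid underside

How it is judged:
By the outcome, as a careful person would: the job done as asked, in the order asked, and still so for the second after the job is handed in, with the robot touching nothing.
It also fails if it takes over 51 s, if anything falls off the work surface, if the arm or the gripper's body presses on something with over 40 N, if the wrist force passes 120 N, or if a joint passes its speed limit or range.

### The arm

A 6-joint arm with a two-finger parallel gripper is mounted at the origin on the work surface. World frame = base frame: x ahead of the robot, y to its left, z up, the work surface at z = 0. Lengths are in mm, angles in rad, forces in N, time in s.
With the tool pointing down it reaches from about 250 to 800 mm from the base axis. Payload 3.9 kg.
Tool frame: the origin (TCP) lies at the very end of the fingers, on their centre line; the grasp point (between the pads) lies 19 mm behind it; z points along the fingers, y is the line along which they close (so a half turn about z gives the same grasp; the last joint's range is limited). The gripper opens to 85 mm and grips with 20 to 120 N. Pads are 22 mm wide; open, the fingers measure 114 mm over their backs; the gripper's body (76 mm by 85 mm) begins 54 mm behind the grasp point. The pads swing forward as they close: fully open they stand 13 mm farther back than shut.
Start: joints at [1.118, 0.26, -0.138, 1.173, 0, 1.571], TCP at [229.674, 472.086, 231.304] pointing down, gripper open.
Joint ranges: [-2.78, 2.78], [-0.83, 1.72], [-1.28, 1.37], [-1.9, 2.12], [-1.57, 1.48], [-3.14, 3.14]. Speed limits (rad/s): [2.57, 2.57, 3.14, 3.14, 3.14, 3.14].

### API

Orientations are given as a rotation vector (axis times angle).
In Python, from cell import ctrl gives the robot as it stands.
- The arm moves only by the shell command python3 -m crank 'ROWS' [OPENING] [FORCE]. ROWS is JSON, a list of rows, each an object with "slide": the shift along the tool's x, y, z in m, a list of three; "delta_rot": the turn, a rotation vector about the tool's x, y, z in degrees, a list of three. In form: [{"slide": [x, y, z], "delta_rot": [rx, ry, rz]}, ...]. A call has 1 to 8 rows; each row is the pose to reach, as a shift and turn from the pose commanded when the call began, along the tool's axes at that moment; what a row does not reach only later rows make up. A row lasts 1/8 s, in which the tool goes at most 62.5 mm and 10.7 degrees, less where a joint would pass 70% of its speed; a pose out of reach is approached as far as the arm can. A call with a gripper value outside its range is refused whole. OPENING is the gripper's target within -1 to 1 (fully open at 1, half-way at 0, shut at -1), set as the call begins (- or left out, the last holds). The fingers move at their own pace and stop on an object; FORCE is the grip in N (left out, the last holds). Time passes only in rows, so rows that repeat a pose let the fingers close. It gives the time, the measured TCP pose, the force, the opening and the grip force at its end, in the units of the state.
- ctrl.observe(): the state, without advancing time (a new reading comes with each control period).
- ctrl.get_image(name): name is "scene" or "top" or "wrist"; returns the picture (480x640x3 uint8, blue, green, red); there is no depth.
- ctrl.camera_model(name): a dict with "fx", "fy", "cx", "cy" (pixels), "rvec" (rotation vector, rad) and "tvec" (3), from world to camera coordinates, as OpenCV has them. Camera axes: x right, y down, z forward; pixel columns grow to the right and rows downward; lengths in mm; the calibration is good to about 2 mm. A picture is of the moment at which its call begins: read the wrist's pose just before it. camera_model takes no time and is no camera call; for the wrist camera it gives the pose at the moment of the call.
- ctrl.finish_job(): hands the job in; it is judged then, once.
Trained networks look in the newest picture that a camera, given by its name, has taken for a name from the list of things; names that differ only in an ending like _2 or _b are one class to them, and where a whole thing is asked for, a point or a joint stands for the part that bears it (a point fixed in the world has none). Each returns a list of dicts, best first, with "score" (0 to 1); they miss things now and then, are a little off and sometimes report something else, mostly with a low value. They report only what shows in the picture. A call takes as long as a camera call.
- ctrl.regions_of(thing, camera): "mask" (480x640 bool, what is visible of it) and "uv" ([column, row] in pixels, amid what is visible of it).
The state is a dict: "time": time; "q": joint angles; "joint_vel": joint speeds; "tau": joint torques, N m; "position": TCP position; "eef_rot": TCP orientation; "wrist_force": force on the tool from outside, world axes, zero at the start; "moment": the same for the moment, N m; "finger_gap": opening from 0.0 (shut) to 1.0 (fully open); "gripper_force": force on a finger pad.
Only numpy, scipy, OpenCV 4.12 (cv2) and the standard library are available. Lean on these libraries where they do the work, as an engineer would, in place of code of your own. Each camera call takes 0.05 s, during which the arm holds its last target. There are 200 camera calls.

## Working session

There is one attempt and no reset: what is moved stays moved. The work goes in short steps, Python scripts to look and compute and a shell command to move; the robot and the scene stay as the last step left them, time stands still between calls to the robot, and variables do not carry over. Pictures are saved under pics/ and viewed, at most 10 in all, crops included, and the job is handed in when it is done.

```bash
ls; mkdir -p pics; python3 - <<'E'
from cell import ctrl
import cv2,numpy as np
s=ctrl.observe();print(s)
for n in("scene","top"):
    im=ctrl.get_image(n);cv2.imwrite(f"pics/{n}0.png",im)
    m=ctrl.camera_model(n);R=cv2.Rodrigues(np.array(m["rvec"]))[0];print(n,m,-R.T@np.array(m["tvec"]))
    for t in("tester","grip","pointer","marker","catch_pad","reagent","beaker","spare_rack"):
        print(t,[(round(r["score"],2),np.round(r["uv"]),int(r["mask"].sum())) for r in ctrl.regions_of(t,n)][:3])
E
```

```text
pics
{'time': 0.0, 'q': array([ 1.11798062e+00,  2.60682529e-01, -1.39394747e-01,  1.17268682e+00,
       -6.82431859e-06,  1.57077844e+00]), 'joint_vel': array([ 7.17253712e-04,  6.21347739e-05,  5.45586901e-04, -8.95395408e-04,
        2.83834008e-04,  4.83269389e-04]), 'tau': array([-6.41725164e-04, -4.05680037e+01,  2.53921044e+01,  1.87848404e-02,
       -2.87980311e-04,  1.17575743e-05]), 'position': array([229.38793113, 471.47001685, 230.45596323]), 'eef_rot': array([-7.05094651e-01, -3.06099711e+00,  3.01405781e-03]), 'wrist_force': array([-0.07284354, -0.708839  ,  0.27476147]), 'moment': array([-0.03346632,  0.0168153 ,  0.00412884]), 'gripper_force': 0.0, 'finger_gap': 1.0030179355322641}
scene {'fx': 569.1120542268561, 'fy': 569.1120542268561, 'cx': 310.1559569306048, 'cy': 241.9827115648298, 'rvec': array([ 1.39915838,  2.02740278, -0.96763513]), 'tvec': array([ 223.82506808, -224.53693648, 1565.25615733])} [1349.70607971  271.91021355  809.25871583]
tester [(0.69, array([262., 241.]), 20239)]
grip [(0.72, array([319., 230.]), 1734)]
pointer [(0.98, array([322., 229.]), 
[... 313 characters left out ...]
14.]), 2051)]
top {'fx': 437.39708533954996, 'fy': 437.39708533954996, 'cx': 319.9747162714149, 'cy': 236.20449179639127, 'rvec': array([ 2.136189  , -2.1958995 ,  0.14446305]), 'tvec': array([ -21.66382199,  572.78771459, 1049.72383169])} [ 443.04286958  -20.73446598 1110.74673423]
tester [(0.68, array([348., 230.]), 11464)]
grip [(0.85, array([305., 249.]), 1284), (0.18, array([277., 205.]), 745)]
pointer [(0.8, array([308., 250.]), 1176)]
marker []
catch_pad [(0.55, array([318., 240.]), 270)]
reagent [(0.82, array([415., 262.]), 722), (0.55, array([303., 254.]), 1130), (0.26, array([316., 239.]), 341)]
beaker [(0.66, array([279., 203.]), 720)]
spare_rack [(0.7, array([208., 242.]), 1204)]
```

```bash
python3 - <<'E'
import cv2
a=cv2.imread("pics/scene0.png");cv2.imwrite("pics/s1.png",cv2.resize(a[130:350,180:473],(800,600),interpolation=cv2.INTER_CUBIC))
a=cv2.imread("pics/top0.png");cv2.imwrite("pics/t1.png",cv2.resize(a[145:325,200:440],(800,600),interpolation=cv2.INTER_CUBIC))
E
```

```text
(no output)
```

View pics/s1.png

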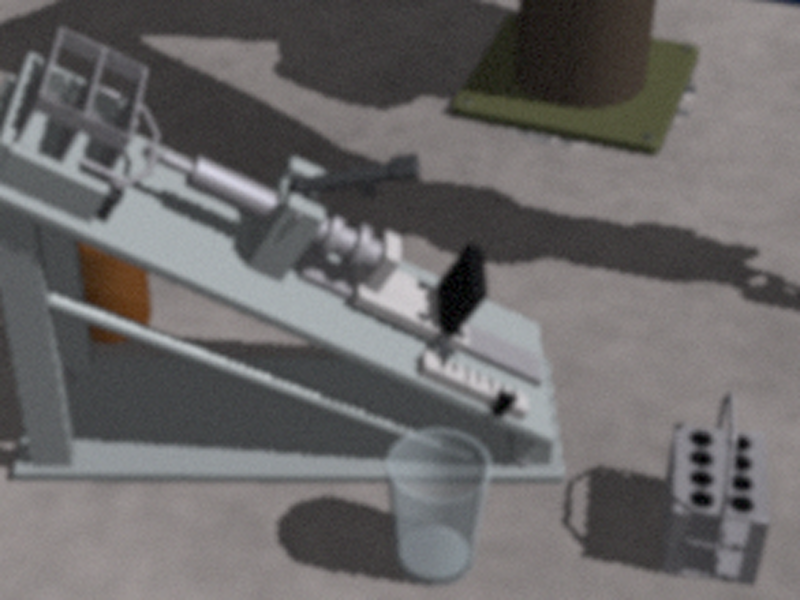

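View pics/t1.png

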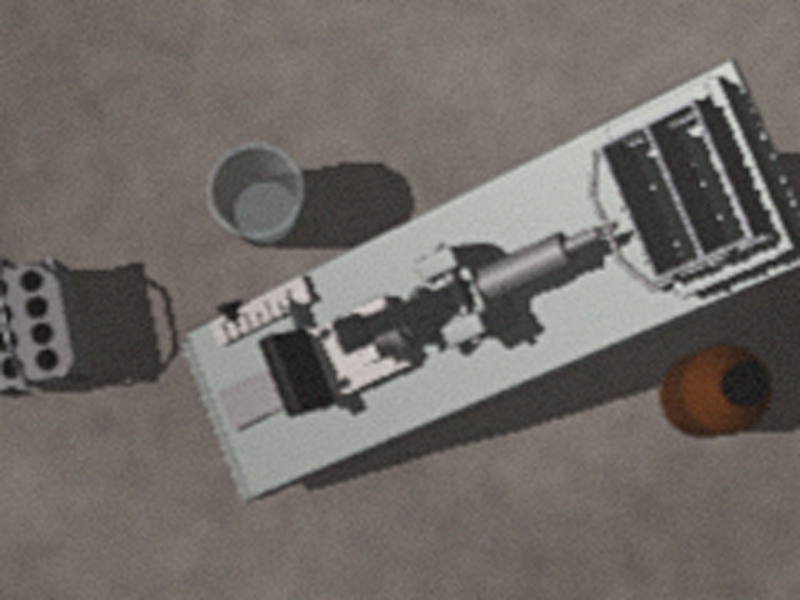

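The scene crop shows the tester with its low end at the right, the plate at about (462,290), the marker at (505,402) on the rule and the lever raised, with its pad at (402,167). The top crop shows the bed's low corners at (188,335) and (245,498), its high-left corner at (735,62) and the plate at (300,372). I'll fit the pose from these.

```bash
cat > h.py <<'E'
import numpy as np,cv2
from scipy.spatial.transform import Rotation as Ro
from scipy.optimize import least_squares
def proj(m,P): return cv2.projectPoints(np.array(P,float).reshape(-1,3),np.array(m["rvec"]),np.array(m["tvec"]),np.array([[m["fx"],0,m["cx"]],[0,m["fy"],m["cy"]],[0,0,1.]]),None)[0].reshape(-1,2)
def bedR(yaw): return Ro.from_euler("z",yaw).as_matrix()@Ro.from_euler("y",-np.pi/6).as_matrix()
def b2w(p,t): # t=x,y,yaw ; p bed coords
    c,s=np.cos(t[2]),np.sin(t[2]); o=np.array([t[0]+10*c,t[1]+10*s,45.])
    return o+np.array(p,float).reshape(-1,3)@bedR(t[2]).T
E
python3 - <<'E'
from h import *
from cell import ctrl
T=ctrl.camera_model("top");S=ctrl.camera_model("scene")
top={(0,65,0):(188,335),(0,-65,0):(245,498),(440,65,0):(735,62)}
sc={(0,65,0):(551,440),(0,-65,0):(540,322)}
kt,ks=list(top),list(sc)
ut=np.array([top[k] for k in kt])/3.3333+[200,145]
us=np.array([sc[k] for k in ks])/2.7304+[180,130]
def f(t): return np.r_[proj(T,b2w(kt,t))-ut,proj(S,b2w(ks,t))-us].ravel()
for y0 in(0,2,4,-2):
    r=least_squares(f,[450,0,y0]);print(r.cost,r.x)
    if y0==0 or r.cost<b.cost:b=r
t=b.x;print(np.round(b.fun,1));np.save("t.npy",t)
# grip plate centre in scene/top masks
mt=np.array([305,249.]);
for x in(80,90,100,110,120,130,140):
    print(x,proj(T,b2w([[x,0,62],[x,0,44]],t)).round(1).tolist(),proj(S,b2w([[x,0,44]],t)).round(1).tolist())
for a in (.6,.7,.8,.9):
    print(a,proj(S,b2w([[240-73*np.cos(a)-8*np.sin(a),0,56+73*np.sin(a)+8*np.cos(a)]],t)).round(1).tolist())
for y in(40,45,50,55):print(y,proj(S,b2w([[60,y,5],[60,y,15]],t)).round(1).tolist())
print("bed x axis",bedR(t[2])[:,0],"z",bedR(t[2])[:,2])
for n,p in dict(grip=[110,0,44],pad=[165,0,64]).items():print(n,b2w(p,t).round(0))
E
```

```text
2.1732564443983504 [490.56435367 107.97531981  -1.22630206]
2.1732564443983184 [490.56435354 107.97531977   5.05688325]
2.173256444398412 [490.56435367 107.9753198    5.05688325]
2.1732564443983775 [490.56435353 107.97531977  -1.22630206]
[-0.8 -1.2  0.9 -0.2 -0.   0.4  0.6 -0.7 -0.3 -0.3]
80 [[276.4, 260.9], [280.7, 259.9]] [[358.5, 237.6]]
90 [[279.9, 259.3], [284.1, 258.3]] [[354.2, 235.5]]
100 [[283.4, 257.8], [287.6, 256.8]] [[349.8, 233.4]]
110 [[286.9, 256.2], [291.1, 255.2]] [[345.4, 231.3]]
120 [[290.5, 254.5], [294.6, 253.6]] [[341.0, 229.2]]
130 [[294.1, 252.9], [298.2, 252.0]] [[336.5, 227.1]]
140 [[297.7, 251.3], [301.8, 250.4]] [[332.1, 224.9]]
0.6 [[332.7, 194.7]]
0.7 [[332.4, 191.7]]
0.8 [[331.7, 188.8]]
0.9 [[330.6, 185.9]]
40 [[357.2, 268.2], [360.0, 264.9]]
45 [[357.3, 269.9], [360.1, 266.6]]
50 [[357.4, 271.7], [360.3, 268.3]]
55 [[357.5, 273.4], [360.4, 270.1]]
bed x axis [ 0.29247471 -0.81514327  0.5       ] z [-0.16886035  0.47062318  0.8660254 ]
grip [[519.  30. 138.]]
pad [[531.  -6. 183.]]
```

```bash
cat >> h.py <<'E'
def toolR(yaw,sg):
    B=bedR(yaw); z=-B[:,2]; y=sg*B[:,0]; return np.c_[np.cross(y,z),y,z]
def delta(s,Rt,pt):
    R=Ro.from_rotvec(s["eef_rot"]).as_matrix()
    return (R.T@(np.asarray(pt).ravel()-s["position"])/1000).round(4), np.degrees(Ro.from_matrix(R.T@Rt).as_rotvec()).round(2)
E
python3 - <<'E'
from h import *
from cell import ctrl
t=np.load("t.npy");s=ctrl.observe();R=Ro.from_rotvec(s["eef_rot"]).as_matrix()
print(R.round(3))
m=ctrl.camera_model("wrist");Rc=cv2.Rodrigues(m["rvec"])[0];c=-Rc.T@m["tvec"]
print("cam in tool",R.T@(c-s["position"]),"cam axes in tool\n",(R.T@Rc.T).round(3),m["fx"])
for sg in(1,-1):print(sg,delta(s,toolR(t[2],sg),b2w([85,0,190],t)))
print(b2w([85,0,190],t))
E
```

```text
[[-0.899  0.437 -0.   ]
 [ 0.437  0.899  0.   ]
 [ 0.     0.    -1.   ]]
cam in tool [  74.05105931   -1.17063698 -142.40607254] cam axes in tool
 [[ 0.001 -0.958 -0.288]
 [ 1.     0.001 -0.001]
 [ 0.001 -0.288  0.958]] 386.0458572235171
1 (array([-0.3858, -0.2053, -0.0207]), array([-14.74, -34.98, 130.55]))
-1 (array([-0.3858, -0.2053, -0.0207]), array([ 28.38, -11.96, -44.61]))
[[486.71844398 118.69408346 252.04482672]]
```

```bash
python3 -c "
from h import *
from cell import ctrl
t=np.load('t.npy');s=ctrl.observe();print(delta(s,toolR(t[2],-1),b2w([80,20,195],t)))"
```

```text
(array([-0.3949, -0.1862, -0.0226]), array([ 28.38, -11.96, -44.61]))
```

```bash
python3 -m crank '[{"slide":[-0.2,-0.093,-0.03],"delta_rot":[14.2,-6,-22.3]},{"slide":[-0.395,-0.186,-0.023],"delta_rot":[28.4,-12,-44.6]},{"slide":[-0.395,-0.186,-0.023],"delta_rot":[28.4,-12,-44.6]},{"slide":[-0.395,-0.186,-0.023],"delta_rot":[28.4,-12,-44.6]},{"slide":[-0.395,-0.186,-0.023],"delta_rot":[28.4,-12,-44.6]},{"slide":[-0.395,-0.186,-0.023],"delta_rot":[28.4,-12,-44.6]},{"slide":[-0.395,-0.186,-0.023],"delta_rot":[28.4,-12,-44.6]},{"slide":[-0.395,-0.186,-0.023],"delta_rot":[28.4,-12,-44.6]}]'
python3 -m crank '[{"slide":[0,0,0],"delta_rot":[0,0,0]},{"slide":[0,0,0],"delta_rot":[0,0,0]}]'
python3 - <<'E'
from h import *
from cell import ctrl
import pickle
t=np.load("t.npy");s=ctrl.observe();print(s["q"].round(2),delta(s,toolR(t[2],-1),b2w([80,20,195],t)))
im=ctrl.get_image("wrist");m=ctrl.camera_model("wrist");pickle.dump(m,open("w1.pkl","wb"))
cv2.imwrite("pics/w1.png",im)
for k in("grip","pointer","marker","catch_pad"):print(k,[(round(r["score"],2),np.round(r["uv"]),int(r["mask"].sum())) for r in ctrl.regions_of(k,"wrist")][:3])
E
```

```text
time: 1.9
position: [504.9, 128.7, 254.7]
eef_rot: [-0.495, 2.909, -0.78]
wrist_force: [-0.5, 1.1, 1.0]
finger_gap: 1.003
gripper_force: 0.0
time: 2.15
position: [502.9, 133.2, 254.2]
eef_rot: [-0.509, 2.907, -0.779]
wrist_force: [-1.1, 0.7, -0.1]
finger_gap: 1.0
gripper_force: 0.0
[ 0.56  0.31 -0.13  1.26 -0.51  0.25] (array([ 0.0002, -0.001 ,  0.0009]), array([-0.02,  0.06,  0.09]))
grip [(0.93, array([232., 186.]), 11195)]
pointer [(0.57, array([231., 191.]), 11186), (0.54, array([217., 179.]), 63812)]
marker [(0.71, array([353., 255.]), 205)]
catch_pad [(0.79, array([130., 206.]), 1695), (0.56, array([319., 307.]), 5310)]
```

View pics/w1.png

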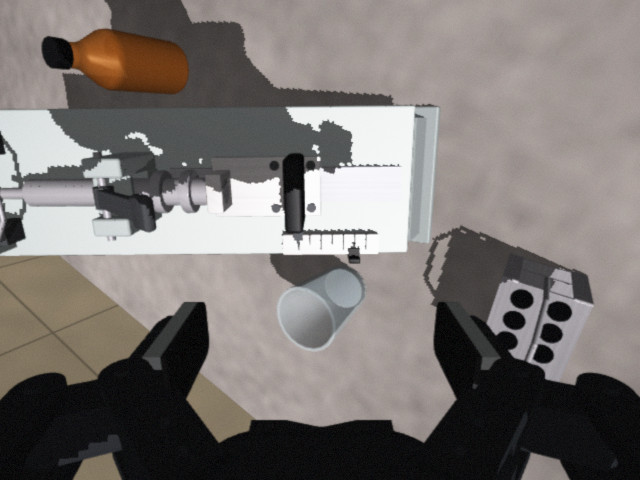

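The wrist view shows the plate at about (293,195), the rule along rows 232–250 and the marker at (354,252). I'll zoom in on the rule to measure it.

```bash
python3 - <<'E'
import cv2
a=cv2.imread("pics/w1.png");cv2.imwrite("pics/w1c.png",cv2.resize(a[140:275,260:440],(800,600),interpolation=cv2.INTER_CUBIC))
E
```

```text
(no output)
```

View pics/w1c.png

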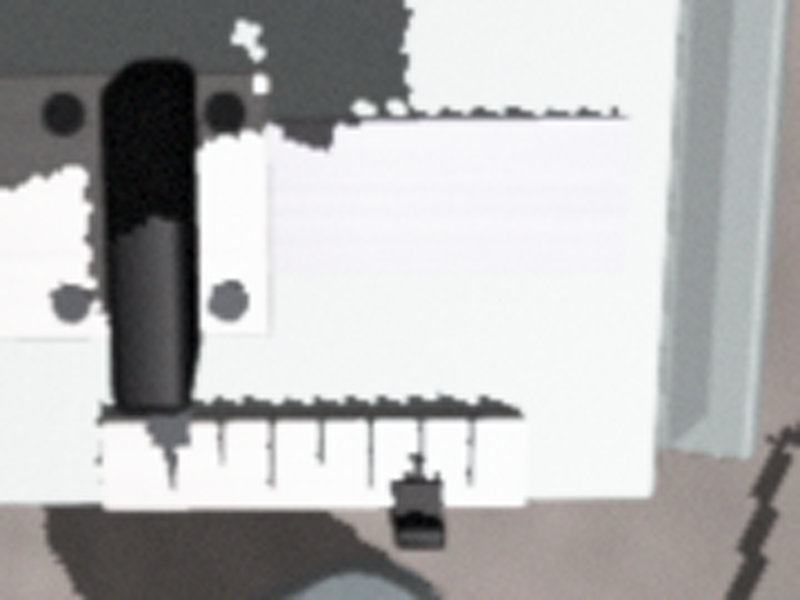

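The zoom shows rule lines about 49.7 px apart per 10 mm, the pointer tip at (172,482), the marker index at (416,460), and the plate spanning columns 105–198. That puts the travel at about 49 mm. Next I'll refine the bed pose and locate the plate.

```bash
python3 - <<'E'
from h import *
from cell import ctrl
import pickle
W=pickle.load(open("w1.pkl","rb"));s=ctrl.observe()
T=ctrl.camera_model("top");S=ctrl.camera_model("scene")
k3=[(0,65,0),(0,-65,0),(440,65,0)]
ut=np.array([(188,335),(245,498),(735,62)])/3.3333+[200,145]
us=np.array([(551,440),(540,322)])/2.7304+[180,130]
uw=np.array([(406.7,251.6),(414.5,107)])
f0=lambda t:np.r_[proj(T,b2w(k3,t))-ut,proj(S,b2w(k3[:2],t))-us,(proj(W,b2w(k3[:2],t))-uw)].ravel()
r=least_squares(f0,np.load("t.npy"));t=r.x;print(t,r.fun.round(1))
r2=least_squares(lambda t:np.r_[f0(t)[:10]*.3,f0(t)[10:]],t);print(r2.x,r2.fun.round(1));t=r2.x;np.save("t.npy",t)
for x in(90,95,100,105):
    print(x,[((proj(W,b2w([[x+dx,y,62],[x+dx,y,16]],t))-[260,140])*4.444).round(0).tolist() for dx,y in((7,28),(-7,28),(7,-28),(-7,-28))])
# rule points
def inv(u,z):
    return least_squares(lambda p:(proj(W,b2w([p[0],p[1],z],t))-u).ravel(),[80,50]).x
for z in(4,8,12):print(z,[inv(np.array(c)/4.444+[260,140],z).round(1) for c in((172,482),(416,462),(470,470),(222,450))])
E
```

```text
[490.34577561 107.34106061   5.06126366] [-0.6 -1.1  1.3 -0.2 -0.2 -0.2  0.5 -0.9 -0.7 -0.4 -1.   1.7  1.  -1.4]
[490.26246738 107.18432551   5.06967114] [-0.2 -0.3  0.5 -0.1 -0.3 -0.5  0.2 -0.3 -0.3 -0.1 -0.6  1.7  0.3 -1.4]
90 [[[162.0, 420.0], [177.0, 353.0]], [[246.0, 420.0], [249.0, 353.0]], [[153.0, 82.0], [170.0, 59.0]], [[242.0, 81.0], [246.0, 58.0]]]
95 [[[133.0, 421.0], [151.0, 354.0]], [[216.0, 420.0], [223.0, 353.0]], [[122.0, 82.0], [143.0, 59.0]], [[210.0, 82.0], [219.0, 59.0]]]
100 [[[103.0, 421.0], [125.0, 354.0]], [[186.0, 420.0], [197.0, 353.0]], [[90.0, 82.0], [116.0, 59.0]], [[179.0, 82.0], [191.0, 59.0]]]
105 [[[73.0, 421.0], [99.0, 354.0]], [[156.0, 420.0], [172.0, 354.0]], [[59.0, 83.0], [88.0, 60.0]], [[147.0, 82.0], [164.0, 59.0]]]
4 [array([99.3, 58.2]), array([49.2, 54.3]), array([38.1, 56.1]), array([88.9, 51.4])]
8 [array([99. , 56.9]), array([49.6, 53. ]), array([38.6, 54.8]), array([88.8, 50.1])]
12 [array([98.8, 55.6]), array([49.9, 51.7]), array([39.1, 53.5]), array([88.6, 48.9])]
```

```bash
python3 -c "
from h import *
from cell import ctrl
t=np.load('t.npy');s=ctrl.observe()
for p in ([98.5,-1,110],[98.5,-1,28]):print(delta(s,toolR(t[2],-1),b2w(p,t)))"
```

```text
(array([ 0.0215, -0.0197,  0.0861]), array([-0.04, -0.29, -0.56]))
(array([ 0.0211, -0.0196,  0.1681]), array([-0.04, -0.29, -0.56]))
```

```bash
python3 -m crank '[{"slide":[0.021,-0.02,0.02],"delta_rot":[0,0,-0.5]},{"slide":[0.021,-0.02,0.06],"delta_rot":[0,0,-0.5]},{"slide":[0.021,-0.02,0.09],"delta_rot":[0,0,-0.5]},{"slide":[0.021,-0.02,0.09],"delta_rot":[0,0,-0.5]},{"slide":[0.021,-0.02,0.09],"delta_rot":[0,0,-0.5]}]' 0
python3 - <<'E'
from h import *
from cell import ctrl
t=np.load('t.npy');s=ctrl.observe();print(delta(s,toolR(t[2],-1),b2w([98.5,-1,28],t)))
im=ctrl.get_image("wrist");cv2.imwrite("pics/w2.png",im)
E
```

```text
time: 3.02
position: [505.3, 66.9, 187.3]
eef_rot: [-0.519, 2.906, -0.78]
wrist_force: [-0.3, 0.1, 0.5]
finger_gap: 0.496
gripper_force: 0.0
(array([0.0006, 0.0012, 0.0787]), array([-0.03, -0.27, -0.16]))
```

View pics/w2.png

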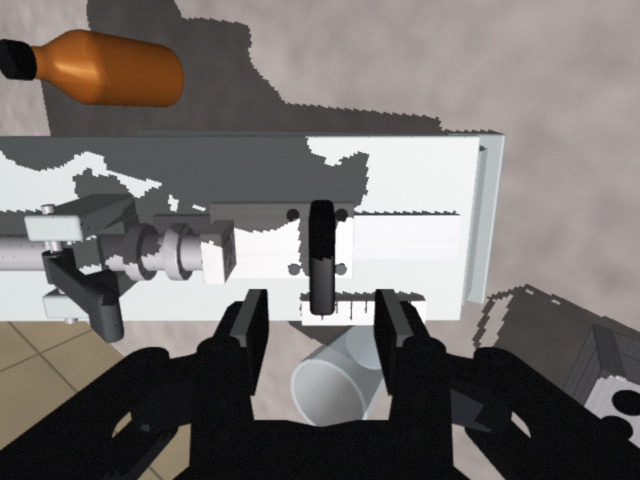

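The plate top at (321,257) is centred between the pads (columns 268 and 375). I'll descend and grip.

```bash
python3 -m crank '[{"slide":[0,0.0,0.04],"delta_rot":[0,0,0]},{"slide":[0,0.0,0.07],"delta_rot":[0,0,0]},{"slide":[0,0.0,0.079],"delta_rot":[0,0,0]},{"slide":[0,0.0,0.079],"delta_rot":[0,0,0]},{"slide":[0,0.0,0.079],"delta_rot":[0,0,0]}]'
python3 -m crank '[{"slide":[0,0,0],"delta_rot":[0,0,0]},{"slide":[0,0,0],"delta_rot":[0,0,0]},{"slide":[0,0,0],"delta_rot":[0,0,0]},{"slide":[0,0,0],"delta_rot":[0,0,0]},{"slide":[0,0,0],"delta_rot":[0,0,0]},{"slide":[0,0,0],"delta_rot":[0,0,0]}]' -1 50
python3 -c "
from h import *
from cell import ctrl
t=np.load('t.npy');s=ctrl.observe();np.save('home.npy',s['position']);print(delta(s,toolR(t[2],-1),b2w([98.5,-1,28],t)))
print(bedR(t[2]).T@s['wrist_force'])"
```

```text
time: 3.7
position: [519.3, 29.9, 119.3]
eef_rot: [-0.518, 2.905, -0.78]
wrist_force: [-0.2, 0.4, 0.9]
finger_gap: 0.497
gripper_force: 0.0
time: 4.45
position: [518.6, 30.1, 118.6]
eef_rot: [-0.519, 2.906, -0.778]
wrist_force: [-2.9, 4.8, 4.7]
finger_gap: 0.153
gripper_force: 49.3
(array([ 0.0006,  0.0008, -0.0004]), array([ 0.03, -0.24, -0.14]))
[-2.4120327  -1.07090917  6.83912904]
```

```bash
python3 -m crank '[{"slide":[0,0.005,0],"delta_rot":[0,0,0]},{"slide":[0,0.011,0],"delta_rot":[0,0,0]},{"slide":[0,0.018,0],"delta_rot":[0,0,0]},{"slide":[0,0.025,0],"delta_rot":[0,0,0]},{"slide":[0,0.032,0],"delta_rot":[0,0,0]},{"slide":[0,0.038,0],"delta_rot":[0,0,0]},{"slide":[0,0.042,0],"delta_rot":[0,0,0]},{"slide":[0,0.044,0],"delta_rot":[0,0,0]}]'
python3 -m crank '[{"slide":[0,0,0],"delta_rot":[0,0,0]},{"slide":[0,0,0],"delta_rot":[0,0,0]}]'
python3 - <<'E'
from h import *
from cell import ctrl
t=np.load('t.npy');s=ctrl.observe();B=bedR(t[2]);print(B.T@(s['position']-np.load('home.npy')),B.T@s['wrist_force'])
im=ctrl.get_image("wrist");cv2.imwrite("pics/w3.png",im);im=ctrl.get_image("scene");cv2.imwrite("pics/s3.png",im)
a=cv2.resize(im[220:300,310:400],(400,360),interpolation=cv2.INTER_CUBIC);b=cv2.resize(cv2.imread("pics/w3.png"),(400,300))
c=np.zeros((360,800,3),np.uint8);c[:,:400]=a;c[:300,400:]=b;cv2.imwrite("pics/c3.png",c)
E
```

```text
time: 5.45
position: [506.3, 63.0, 98.3]
eef_rot: [-0.517, 2.902, -0.789]
wrist_force: [0.7, -5.8, 12.3]
finger_gap: 0.155
gripper_force: 49.2
time: 5.7
position: [506.4, 62.9, 98.4]
eef_rot: [-0.516, 2.902, -0.789]
wrist_force: [-0.3, -5.4, 11.5]
finger_gap: 0.161
gripper_force: 49.3
[-4.04551714e+01  1.21719059e-02  2.44303723e-02] [10.06592388 -2.11777944  7.52039113]
```

View pics/c3.png

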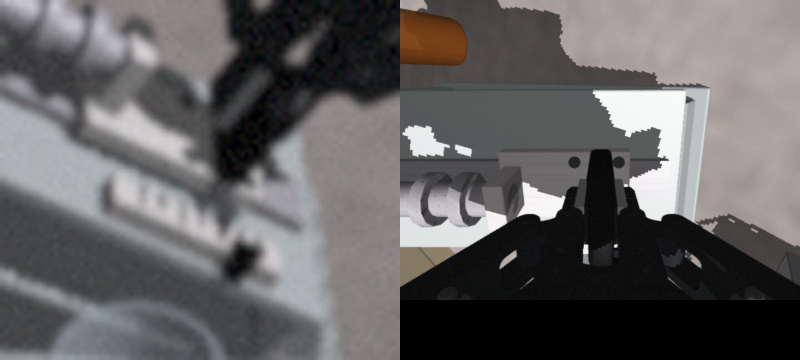

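The tool has moved 40.5 mm, and 10.1 N agrees with the spring. The scene crop shows the pointer just short of the marker clip at (240,255). I'll draw the remaining 8.7 mm and hold.

```bash
python3 -m crank '[{"slide":[0,0.004,0],"delta_rot":[0,0,0]},{"slide":[0,0.007,0],"delta_rot":[0,0,0]},{"slide":[0,0.0093,0],"delta_rot":[0,0,0]},{"slide":[0,0.0093,0],"delta_rot":[0,0,0]}]'
python3 - <<'E'
from h import *
from cell import ctrl
t=np.load('t.npy');s=ctrl.observe();B=bedR(t[2]);print(B.T@(s['position']-np.load('home.npy')),B.T@s['wrist_force'],s['eef_rot'])
R=Ro.from_rotvec(s['eef_rot']).as_matrix();print(np.degrees(Ro.from_matrix(toolR(t[2],-1).T@R).as_rotvec()))
im=ctrl.get_image("scene");cv2.imwrite("pics/s4.png",im)
a=cv2.resize(im[230:300,320:410],(800,600),interpolation=cv2.INTER_CUBIC);cv2.imwrite("pics/c4.png",a)
E
```

```text
time: 6.3
position: [503.7, 70.1, 93.9]
eef_rot: [-0.516, 2.902, -0.79]
wrist_force: [0.3, -6.4, 11.9]
finger_gap: 0.16
gripper_force: 49.4
[-4.93699432e+01  1.74544047e-02  4.23422058e-02] [11.24765297 -1.92122274  7.23282541] [-0.51622269  2.90175218 -0.78999273]
[0.44118939 0.24765663 0.22928363]
```

View pics/c4.png

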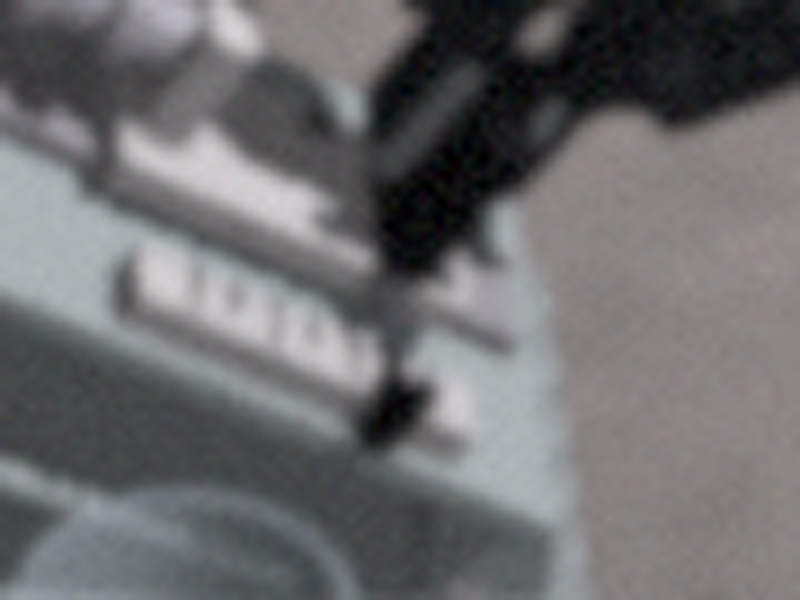

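The pointer at (395,365) runs straight into the marker clip at (395,405), so they are level. I'll hold, then ease it home.

```bash
H='x'; python3 -m crank '[{"slide":[0,0,0],"delta_rot":[0,0,0]},{"slide":[0,0,0],"delta_rot":[0,0,0]},{"slide":[0,0,0],"delta_rot":[0,0,0]},{"slide":[0,0,0],"delta_rot":[0,0,0]},{"slide":[0,0,0],"delta_rot":[0,0,0]},{"slide":[0,0,0],"delta_rot":[0,0,0]},{"slide":[0,0,0],"delta_rot":[0,0,0]},{"slide":[0,0,0],"delta_rot":[0,0,0]}]' >/dev/null
python3 -m crank '[{"slide":[0,0,0],"delta_rot":[0,0,0]},{"slide":[0,0,0],"delta_rot":[0,0,0]},{"slide":[0,0,0],"delta_rot":[0,0,0]},{"slide":[0,0,0],"delta_rot":[0,0,0]},{"slide":[0,0,0],"delta_rot":[0,0,0]},{"slide":[0,0,0],"delta_rot":[0,0,0]},{"slide":[0,0,0],"delta_rot":[0,0,0]},{"slide":[0,0,0],"delta_rot":[0,0,0]}]' >/dev/null
python3 -m crank '[{"slide":[0,0,0],"delta_rot":[0,0,0]},{"slide":[0,0,0],"delta_rot":[0,0,0]},{"slide":[0,0,0],"delta_rot":[0,0,0]},{"slide":[0,0,0],"delta_rot":[0,0,0]},{"slide":[0,0,0],"delta_rot":[0,0,0]},{"slide":[0,0,0],"delta_rot":[0,0,0]}]'
python3 -m crank '[{"slide":[0,-0.002,0],"delta_rot":[0,0,0]},{"slide":[0,-0.005,0],"delta_rot":[0,0,0]},{"slide":[0,-0.008,0],"delta_rot":[0,0,0]},{"slide":[0,-0.011,0],"delta_rot":[0,0,0]},{"slide":[0,-0.014,0],"delta_rot":[0,0,0]},{"slide":[0,-0.017,0],"delta_rot":[0,0,0]},{"slide":[0,-0.020,0],"delta_rot":[0,0,0]},{"slide":[0,-0.023,0],"delta_rot":[0,0,0]}]' >/dev/null
python3 -m crank '[{"slide":[0,-0.003,0],"delta_rot":[0,0,0]},{"slide":[0,-0.006,0],"delta_rot":[0,0,0]},{"slide":[0,-0.009,0],"delta_rot":[0,0,0]},{"slide":[0,-0.012,0],"delta_rot":[0,0,0]},{"slide":[0,-0.015,0],"delta_rot":[0,0,0]},{"slide":[0,-0.018,0],"delta_rot":[0,0,0]},{"slide":[0,-0.020,0],"delta_rot":[0,0,0]},{"slide":[0,-0.022,0],"delta_rot":[0,0,0]}]' >/dev/null
python3 -m crank '[{"slide":[0,-0.002,0],"delta_rot":[0,0,0]},{"slide":[0,-0.004,0],"delta_rot":[0,0,0]},{"slide":[0,-0.006,0],"delta_rot":[0,0,0]},{"slide":[0,-0.0075,0],"delta_rot":[0,0,0]},{"slide":[0,-0.0085,0],"delta_rot":[0,0,0]},{"slide":[0,-0.0085,0],"delta_rot":[0,0,0]},{"slide":[0,-0.0085,0],"delta_rot":[0,0,0]}]'
python3 - <<'E'
from h import *
from cell import ctrl
t=np.load('t.npy');s=ctrl.observe();B=bedR(t[2]);print(B.T@(s['position']-np.load('home.npy')),B.T@s['wrist_force'],s['eef_rot'])
E
```

```text
time: 9.1
position: [503.7, 70.0, 94.0]
eef_rot: [-0.516, 2.902, -0.79]
wrist_force: [0.4, -6.9, 12.7]
finger_gap: 0.156
gripper_force: 49.4
time: 11.98
position: [518.6, 30.0, 118.6]
eef_rot: [-0.52, 2.906, -0.778]
wrist_force: [-2.5, 6.1, 4.2]
finger_gap: 0.159
gripper_force: 49.9
[ 0.0162856   0.02661089 -0.0042225 ] [-3.58962529 -0.20889625  6.927499  ] [-0.51952407  2.90622764 -0.77786876]
```

```bash
python3 -m crank '[{"slide":[0,0,0],"delta_rot":[0,0,0]},{"slide":[0,0,0],"delta_rot":[0,0,0]},{"slide":[0,0,0],"delta_rot":[0,0,0]},{"slide":[0,0,0],"delta_rot":[0,0,0]}]' 0
python3 -m crank '[{"slide":[0,0,-0.03],"delta_rot":[0,0,0]},{"slide":[0,0,-0.08],"delta_rot":[0,0,0]},{"slide":[0,0,-0.13],"delta_rot":[0,0,0]},{"slide":[0,0,-0.16],"delta_rot":[0,0,0]},{"slide":[0,0,-0.16],"delta_rot":[0,0,0]},{"slide":[0,0,-0.16],"delta_rot":[0,0,0]}]'
python3 -m crank '[{"slide":[-0.02,-0.05,0],"delta_rot":[0,0,0]},{"slide":[-0.02,-0.095,0],"delta_rot":[0,0,0]},{"slide":[-0.02,-0.095,0],"delta_rot":[0,0,0]},{"slide":[-0.02,-0.095,0],"delta_rot":[0,0,0]},{"slide":[-0.02,-0.095,0],"delta_rot":[0,0,0]}]' -1
python3 - <<'E'
from h import *
from cell import ctrl
t=np.load('t.npy');s=ctrl.observe()
im=ctrl.get_image("wrist");cv2.imwrite("pics/w5.png",im);W=ctrl.camera_model("wrist")
print("tcp bed",bedR(t[2]).T@(s['position']-b2w([0,0,0],t)[0]))
for p in([195,0,62],[195,0,100],[240,0,62],[222,29,62],[222,-29,62],[99,28,62],[99,-28,62]):print(p,proj(W,b2w(p,t)).round(0).tolist())
for p in([195,0,110],[195,0,61]):print(delta(s,toolR(t[2],-1),b2w(p,t)))
E
```

```text
time: 12.48
position: [518.2, 28.7, 118.0]
eef_rot: [-0.518, 2.907, -0.781]
wrist_force: [0.5, 0.5, -0.3]
finger_gap: 0.499
gripper_force: 0.0
time: 13.22
position: [490.8, 103.8, 255.6]
eef_rot: [-0.519, 2.908, -0.782]
wrist_force: [-0.3, -0.5, -0.4]
finger_gap: 0.499
gripper_force: 0.0
time: 13.85
position: [537.5, 34.3, 302.6]
eef_rot: [-0.521, 2.909, -0.782]
wrist_force: [-0.4, 0.2, 0.2]
finger_gap: -0.003
gripper_force: 0.0
tcp bed [193.54828018  18.80889328 185.66789454]
[195, 0, 62] [[319.0, 203.0]]
[195, 0, 100] [[319.0, 216.0]]
[240, 0, 62] [[255.0, 203.0]]
[222, 29, 62] [[282.0, 243.0]]
[222, -29, 62] [[280.0, 162.0]]
[99, 28, 62] [[452.0, 242.0]]
[99, -28, 62] [[460.0, 163.0]]
(array([ 0.0182, -0.0014,  0.0758]), array([-0.01, -0.46, -0.02]))
(array([ 0.0178, -0.0014,  0.1248]), array([-0.01, -0.46, -0.02]))
```

View pics/w5.png

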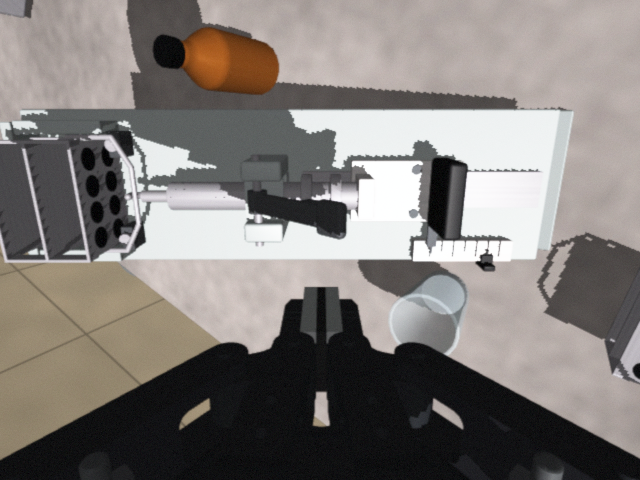

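The lever is raised with its pad at about (333,215), the draw bar is home, and the closed fingers are at bed x≈194. I'll press straight down there.

```bash
python3 -m crank '[{"slide":[0.019,-0.001,0.02],"delta_rot":[0,0,0]},{"slide":[0.019,-0.001,0.05],"delta_rot":[0,0,0]},{"slide":[0.019,-0.001,0.07],"delta_rot":[0,0,0]},{"slide":[0.019,-0.001,0.08],"delta_rot":[0,0,0]},{"slide":[0.019,-0.001,0.09],"delta_rot":[0,0,0]},{"slide":[0.019,-0.001,0.1],"delta_rot":[0,0,0]},{"slide":[0.019,-0.001,0.11],"delta_rot":[0,0,0]},{"slide":[0.019,-0.001,0.116],"delta_rot":[0,0,0]}]'
python3 -m crank '[{"slide":[0,0,0.003],"delta_rot":[0,0,0]},{"slide":[0,0,0.006],"delta_rot":[0,0,0]},{"slide":[0,0,0.006],"delta_rot":[0,0,0]}]'
python3 - <<'E'
from h import *
from cell import ctrl
t=np.load('t.npy');s=ctrl.observe()
print("tcp bed",bedR(t[2]).T@(s['position']-b2w([0,0,0],t)[0]),bedR(t[2]).T@s['wrist_force'])
E
```

```text
time: 14.9
position: [540.6, -28.1, 203.7]
eef_rot: [-0.519, 2.907, -0.78]
wrist_force: [0.4, 1.1, 1.0]
finger_gap: -0.002
gripper_force: 0.6
time: 15.28
position: [541.6, -31.0, 199.0]
eef_rot: [-0.518, 2.907, -0.782]
wrist_force: [-0.5, -0.4, 0.3]
finger_gap: -0.003
gripper_force: 0.0
tcp bed [196.03586993  -0.25138692  64.63798532] [ 0.34784446 -0.63109609  0.17365459]
```

```bash
python3 -m crank '[{"slide":[0,0,0.002],"delta_rot":[0,0,0]},{"slide":[0,0,0.004],"delta_rot":[0,0,0]},{"slide":[0,0,0.004],"delta_rot":[0,0,0]},{"slide":[0,0,0.004],"delta_rot":[0,0,0]}]'
python3 - <<'E'
from h import *
from cell import ctrl
t=np.load('t.npy');s=ctrl.observe()
print("tcp bed",bedR(t[2]).T@(s['position']-b2w([0,0,0],t)[0]),bedR(t[2]).T@s['wrist_force'])
W=ctrl.camera_model("wrist");im=ctrl.get_image("wrist");cv2.imwrite("pics/w6.png",im);im2=ctrl.get_image("scene");cv2.imwrite("pics/s6.png",im2)
c=np.zeros((450,800,3),np.uint8);c[:,:400]=cv2.resize(im2[160:250,270:350],(400,450),interpolation=cv2.INTER_CUBIC);c[:300,400:]=cv2.resize(im,(400,300));cv2.imwrite("pics/c6.png",c)
E
```

```text
time: 15.78
position: [542.2, -32.0, 196.8]
eef_rot: [-0.52, 2.906, -0.78]
wrist_force: [-5.3, 4.3, 8.9]
finger_gap: 0.0
gripper_force: 5.8
tcp bed [ 1.95903733e+02 -3.53352195e-02  6.21854078e+01] [-0.61916991 -3.47214283 10.63387679]
```

View pics/c6.png

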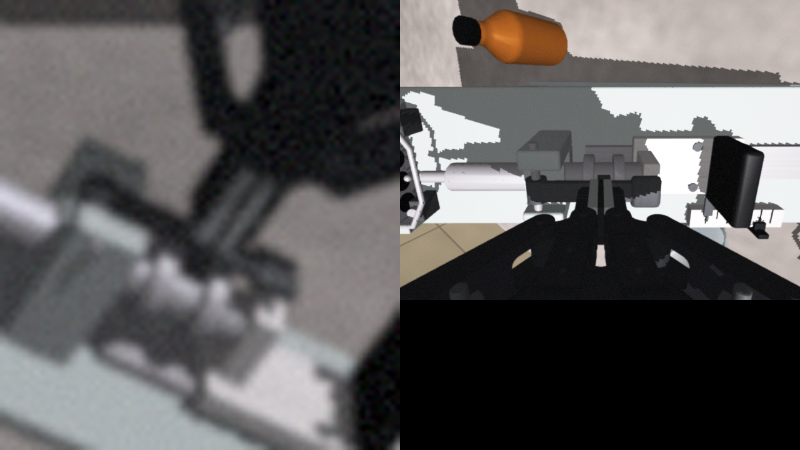

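The lever lies flat along the barrel under the fingertip, with 10.6 N at 62 mm, which is its flat height. I'll press a touch more, retreat and check.

```bash
python3 -m crank '[{"slide":[0,0,0.002],"delta_rot":[0,0,0]},{"slide":[0,0,0.002],"delta_rot":[0,0,0]},{"slide":[0,0,0.002],"delta_rot":[0,0,0]}]'
python3 -m crank '[{"slide":[0,0,-0.02],"delta_rot":[0,0,0]},{"slide":[0,0,-0.07],"delta_rot":[0,0,0]},{"slide":[0,0,-0.12],"delta_rot":[0,0,0]},{"slide":[0,0,-0.15],"delta_rot":[0,0,0]},{"slide":[0,0,-0.15],"delta_rot":[0,0,0]},{"slide":[0,0,-0.15],"delta_rot":[0,0,0]}]'
python3 - <<'E'
from h import *
from cell import ctrl
im=ctrl.get_image("wrist");im2=ctrl.get_image("scene")
c=np.zeros((450,800,3),np.uint8);c[:,:400]=cv2.resize(im2[150:270,270:377],(400,450),interpolation=cv2.INTER_CUBIC);c[:300,400:]=cv2.resize(im[100:340,200:520],(400,300));cv2.imwrite("pics/c7.png",c)
E
```

```text
time: 16.25
position: [542.4, -32.1, 196.5]
eef_rot: [-0.521, 2.905, -0.778]
wrist_force: [-11.4, 11.0, 19.3]
finger_gap: 0.002
gripper_force: 12.1
time: 17.0
position: [516.9, 36.6, 322.7]
eef_rot: [-0.519, 2.908, -0.782]
wrist_force: [-0.6, 0.4, 0.1]
finger_gap: -0.0
gripper_force: 0.0
```

View pics/c7.png

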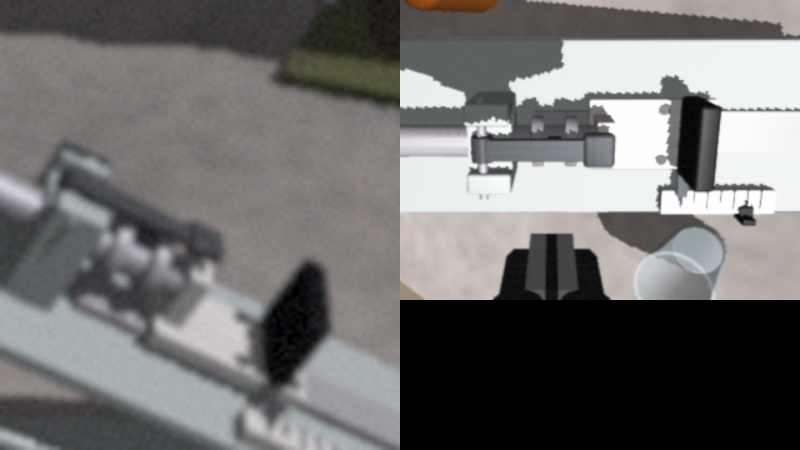

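The lever lies flat (pad at about (600,148) in the wrist crop), the draw bar is home, the marker is unmoved and the robot is clear.

```bash
python3 -c "
from cell import ctrl
print(ctrl.finish_job())"
```

```text
the job is handed in; nothing more can be done
None
```

The job is handed in, with no verdict returned: I drew the bar about 49 mm to the marker and held it for more than 2 s, eased it fully home, and pressed the catch down flat; the marker clip looked unmoved in the last picture, and the arm touched none of the other things.

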